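# Close the loaded reflow oven and start it

## Robot

A 6-joint arm with a two-finger parallel gripper is mounted at the origin on the work surface. World frame = base frame: x ahead of the robot, y to its left, z up, the work surface at z = 0. Lengths are in m, angles in degrees, forces in N, time in s.
With the tool pointing down it reaches from about 0.275 to 0.825 m from the base axis. Payload 5.2 kg.
Tool frame: the origin (TCP) lies midway between the tips of the shut fingers; the grasp point (between the pads) lies 19 mm behind it (bot.tcp_to_grasp is the distance from the TCP to the grasp point, in m); z points along the fingers, y is the line along which they close (so a half turn about z gives the same grasp; the last joint's range is limited). The gripper opens to 93 mm and grips with 3 to 60 N. Pads are 15 mm wide; open, the fingers measure 128 mm over their backs; the gripper's body (75 mm by 188 mm) begins 65 mm behind the grasp point.
Start: joints at [58.052, 14.817, 87.949, -0, 77.235, -11.62], TCP at [0.191, 0.516, 0.219] pointing down, gripper open.
Joint ranges: [-179.93, 179.93], [-52.35, 119.4], [10.71, 147.94], [-69.91, 249.91], [12.55, 155.21], [-178.61, 178.61]. Speed limits (degrees/s): [147.25, 147.25, 180, 180, 180, 180].

## Interface

Orientations are given as [roll, pitch, yaw] about the fixed x, y, z axes, in that order (R = Rz(yaw) Ry(pitch) Rx(roll)).
In Python, from station import bot, vision, ticket gives the robot as it stands.
- The arm moves only by the tool arm_command, never from a script. Its argument "commands" is a list of rows, each an object of numbers: "dx", "dy", "dz": the shift along the tool's x, y, z in cm; "turn": the turn about the tool's z in rad; "grip": the opening, from -1 (shut) to 1 (fully open), so that 0 is half open. In form: [{"dx": .., "dy": .., "dz": .., "turn": .., "grip": ..}, ...]. A call has 1 to 5 rows; each row is the pose to reach, as a shift and turn from the pose commanded when the call began, along the tool's axes at that moment; what a row does not reach only later rows make up. A row lasts 1/10 s, in which the tool goes at most 50 mm and 8.59 degrees, less where a joint would pass 70% of its speed; a pose out of reach is approached as far as the arm can. A call with a gripper value outside its range is refused whole. The fingers move at their own pace and stop on an object; "force" is the grip in N (left out, the last holds). Time passes only in rows, so rows that repeat a pose let the fingers close. It gives the time, the measured TCP pose, the force, the opening and the grip force at its end, in the units of the state.
- bot.get_obs(): the state, without advancing time (a new reading comes with each control period).
- vision.capture(name): name is "scene" or "side" or "wrist"; returns a dict with "image" (420x560x3 uint8, red, green, blue), "range_z" (420x560 float32, m along the optical axis (not along the pixel's ray), 0 where there is no reading), "camera_matrix" (3x3 intrinsics, pixels), "origin" and "orientation" of the camera in the world. Camera axes: x right, y up, looking along -z (the intrinsics and any distortion apply to the point x, -y, -z); pixel columns grow to the right and rows downward; lengths in m; the calibration is good to about 2 mm. A picture is of the moment at which its call begins.
- ticket.close_job(): hands the job in; it is judged then, once.
The state is a dict: "time": time; "q": joint angles; "dq": joint speeds; "tau": joint torques, N m; "tcp_pos": TCP position; "orientation": TCP orientation; "wrist_force": force on the tool from outside, world axes, zero at the start; "ft_torque": the same for the moment, N m; "grip_width": opening from 0.0 (shut) to 1.0 (fully open); "finger_force": force on a finger pad.
Only numpy, scipy, OpenCV 4.12 (cv2) and the standard library are available. Lean on these libraries where they do the work, as an engineer would, in place of code of your own. Each camera call takes 0.05 s, during which the arm holds its last target. There are 200 camera calls.

## Task

The circuit board is ready to be soldered: with the fingertips, push the reflow oven's drawer gently until it is fully shut, so that the board stays lying where it is on the tray. Then press the green start key right down and let it go. Pick nothing up, do not touch the board, and leave the red and grey keys and everything else on the bench as they are.

Things in the scene. Friction and masses are not known exactly. Their poses are not given: they have to be found in the camera images.
- handle (a point): middle of the black bar handle on the drawer, the point to push: a level bar 150 mm long, 11 mm thick, 125 mm above the bench, 35 mm out from the drawer front. x points level into the oven, the way the drawer shuts; y along the bar, to the left as one faces the oven; z up. Moves with the drawer, whose dark steel front is 298 mm wide and reaches from 23 to 149 mm above the bench
- oven: benchtop reflow oven: white steel case fixed to the bench, 310 mm wide, 290 mm deep, 170 mm high, with a flat top. Origin at bench level under the middle of its front face; x points to its back, y to the left as one faces it
- drawer (a joint): how far the oven drawer stands out, in m: 0 is fully shut (a hard stop, the front flat against the case), found 0.085 to 0.135 open. It slides level with about 2 N of friction (3 N when moved briskly), has no spring or catch and stays where it is left
- tray_spot (a point): point on the upper face of the drawer's wire-patterned metal tray, 78 mm above the bench, 75 mm behind the back of the drawer front and midway across it; moves with the drawer, axes as handle. The board lies within about 30 mm of here
- board: the green circuit board lying loose and flat on the drawer tray, 46 x 66 mm and 3 mm thick with chips up to 6 mm, 30 g; origin at the centre of its underside, z up. Not to be touched
- start_key_top (a point): centre of the top of the green start key: a round push button 20 mm across, its cap 5 mm above a black collar 36 mm across, on the oven's flat top, 36 mm behind its front face; its top is 187 mm above the bench. Axes as handle. To its right, 50 and 100 mm off, are the red and the grey key; to its left a flat display
- start_key (a joint): travel of the green start key in m: 0 is up, 0.005 right down (about 5 N); springs back up when released
- stop_key (a joint): travel of the red stop key in m, built like the start key, 50 mm to the right of it; not to be pressed
- menu_key (a joint): travel of the grey menu key in m, built like the start key, 100 mm to the right of the start key; not to be pressed
- spray_bottle: white spray bottle with a red band, 50 mm across, 154 mm high, standing beside the drawer on the left; origin at the centre of its underside
- paste_jar: white jar with a green lid, 45 mm across, 36 mm high, standing beside the drawer on the left; origin at the centre of its underside
- tweezers: steel and black tweezers lying on the bench to the right of the drawer, 125 mm long (along their x), 15 mm wide, 8 mm high; origin at the middle of the underside
- remote: black remote control lying on the bench on the left, 86 x 40 x 7 mm; origin at the centre of its underside
- fob: blue plastic key fob lying on the bench on the left, 45 x 32 x 6 mm; origin under its round part
- breadboard: white breadboard with modules lying on the bench on the right, 55 x 165 mm, 18 mm high; origin at the centre of its underside

How it is judged:
By the outcome, as a careful person would: the job done as asked, in the order asked, and still so for the second after the job is handed in, with the robot touching nothing.
It also fails if it takes over 48 s, if anything falls off the work surface, if the arm or the gripper's body presses on something with over 40 N, if the wrist force passes 120 N, or if a joint passes its speed limit or range.

## Working session

There is one attempt and no reset: what is moved stays moved. The work goes in short steps, Python scripts to look and compute and a tool call to move; the robot and the scene stay as the last step left them, time stands still between calls to the robot, and variables do not carry over. Pictures are saved under pics/ and viewed, at most 10 in all, crops included, and the job is handed in when it is done.

Besides the shell and the picture viewer there is one more tool, called after "Emit:" as name(argument=value, ...), one argument or row to a line, values as JSON. arm_command: Moves the arm, as the interface text tells. Its arguments: {"type":"object","properties":{"commands":{"type":"array"},"force":{"type":"number"}},"required":["commands"]}

```bash
mkdir -p pics; cat > h.py <<'E'
import numpy as np, cv2
from scipy.spatial.transform import Rotation as R
from station import bot, vision, ticket
def cap(n,save=None):
    c=vision.capture(n)
    if save: cv2.imwrite('pics/'+save,cv2.cvtColor(c['image'],cv2.COLOR_RGB2BGR))
    return c
E
python3 - <<'E'
from h import *
for n in('scene','side'):
    c=cap(n,n+'1.png'); print(n,c['camera_matrix'].tolist(),c['origin'],c['orientation'],[k for k in c])
o=bot.get_obs();print(o)
E
```

```text
scene [[382.1709985393189, 0.0, 272.28087448200284], [0.0, 382.1709985393189, 203.82722244301235], [0.0, 0.0, 1.0]] [ 0.95015208 -0.43085305  1.19676237] [29.35026757 -0.63048467 44.38230014] ['image', 'range_z', 'camera_matrix', 'origin', 'orientation']
side [[383.7881141738557, 0.0, 287.1364947840861], [0.0, 383.7881141738557, 205.40937436588922], [0.0, 0.0, 1.0]] [0.41420868 0.79309208 0.8272373 ] [  48.66154981    1.20460411 -172.86521776] ['image', 'range_z', 'camera_matrix', 'origin', 'orientation']
{'time': 0.1, 'q': array([ 5.80521325e+01,  1.48540523e+01,  8.80026147e+01,  1.49709103e-03,
        7.72347880e+01, -1.16197581e+01]), 'dq': array([ 0.0419675 , -0.09708447, -0.21582496,  0.07278786, -0.08544443,
       -0.10985247]), 'tau': array([ 3.32640040e-03, -4.38206649e+01, -2.84642994e+01,  7.21216528e-02,
        3.63134360e-02, -7.56711984e-05]), 'tcp_pos': array([0.1907829 , 0.51534664, 0.21792589]), 'orientation': array([-1.79910713e+02, -1.98501217e-02,  1.59671543e+02]), 'wrist_force': array([ 0.2488997 , -0.2703242 ,  0.13579853]), 'ft_torque': array([ 0.03385185, -0.0272335 , -0.01366796]), 'finger_force': 0.0, 'grip_width': 0.9977510064821012}
```

View pics/scene1.png

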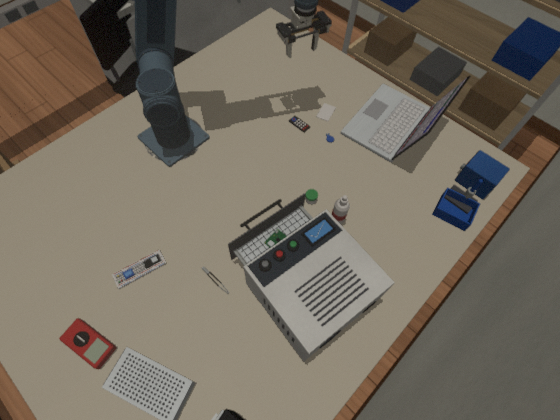

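View pics/side1.png

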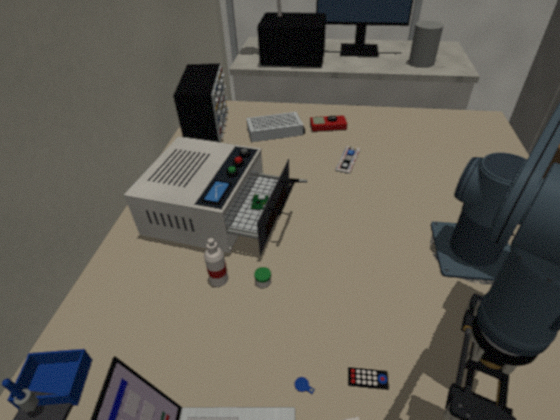

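The scene view shows the handle bar running from about (242,226) to (282,202). The green, red and grey keys are at about (293,244), (280,255) and (265,265), with the board at (276,237). The side view shows the same drawer open, with the green key at (232,170).

```bash
cat >> h.py <<'E'
def ray(c,u,v,z):
    K=c['camera_matrix'];d=R.from_euler('xyz',c['orientation'],degrees=True).as_matrix()@np.array([(u-K[0,2])/K[0,0],-(v-K[1,2])/K[1,1],-1])
    o=np.array(c['origin']);return o+d*(z-o[2])/d[2]
def cloud(c):
    K=c['camera_matrix'];r=c['range_z'];v,u=np.mgrid[:r.shape[0],:r.shape[1]]
    p=np.stack([(u-K[0,2])/K[0,0]*r,-(v-K[1,2])/K[1,1]*r,-r],-1)
    return p@R.from_euler('xyz',c['orientation'],degrees=True).as_matrix().T+np.array(c['origin'])
def blobs(m,minA=8):
    n,l,s,ce=cv2.connectedComponentsWithStats(m.astype(np.uint8));return [(ce[i].round(1),s[i,4]) for i in range(1,n) if s[i,4]>=minA]
E
python3 - <<'E'
from h import *
for n,win in(('scene',(225,345,185,280)),('side',(200,310,140,250))):
    c=cap(n);P=cloud(c);hsv=cv2.cvtColor(c['image'],cv2.COLOR_RGB2HSV);H,S,V=[hsv[...,i].astype(int) for i in range(3)]
    W=np.zeros(H.shape,bool);W[win[2]:win[3],win[0]:win[1]]=1
    for nm,m in(('green',(abs(H-65)<20)&(S>110)&(V>40)),('red',((H<8)|(H>172))&(S>130)&(V>50))):
        for ce,a in blobs(m&W): print(n,nm,ce,a,P[int(ce[1]),int(ce[0])].round(3),'z.187',ray(c,*ce,.187).round(4),'z.084',ray(c,*ce,.084).round(4))
    m=(V<70)&W&(abs(P[...,2]-.128)<.012)
    for ce,a in blobs(m,5): print(n,'dark',ce,a,P[int(ce[1]),int(ce[0])].round(3),'z.13',ray(c,*ce,.130).round(4))
    if n=='scene':
        for uv in((242,226),(282,202),(262,214),(265,265)): print(uv,ray(c,*uv,.13).round(4),ray(c,*uv,.187).round(4))
    top=(abs(P[...,2]-.170)<.006)&(P[...,0]>.3)
    q=[(ce,a) for ce,a in blobs(top,200)];print(q)
    x=P[...,:2][top&(P[...,0]<1.2)].astype(np.float32);print(n,'top rect',cv2.minAreaRect(x))
    im=cv2.resize(cv2.cvtColor(c['image'],cv2.COLOR_RGB2BGR)[win[2]:win[3],win[0]:win[1]],None,fx=5,fy=5,interpolation=2);cv2.imwrite('pics/crop_%s.png'%n,im)
E
```

```text
scene green [311.3 194.1] 75 [0.572 0.17  0.035] z.187 [0.6222 0.0919 0.187 ] z.084 [0.5888 0.1452 0.084 ]
scene green [280.5 234.4] 15 [ 0.616 -0.036  0.083] z.187 [ 0.649  -0.0732  0.187 ] z.084 [ 0.6183 -0.0367  0.084 ]
scene green [292.8 243.4] 26 [ 0.693 -0.072  0.194] z.187 [ 0.6937 -0.0689  0.187 ] z.084 [ 0.6676 -0.0319  0.084 ]
scene red [337.9 217. ] 28 [0.7   0.155 0.053] z.187 [0.7313 0.0882 0.187 ] z.084 [0.709  0.1412 0.084 ]
scene red [279.  253.2] 41 [ 0.687 -0.119  0.191] z.187 [ 0.6864 -0.1183  0.187 ] z.084 [ 0.6595 -0.0864  0.084 ]
scene dark [266.6 221.9] 264 [ 0.571 -0.054  0.138] z.13 [ 0.5716 -0.0526  0.13  ]
scene dark [260.8 213.1] 143 [ 0.534 -0.044  0.128] z.13 [ 0.5367 -0.0434  0.13  ]
(242, 226) [ 0.5274 -0.1163  0.13  ] [ 0.55   -0.1331  0.187 ]
(282, 202) [0.5564 0.0329 0.13  ] [0.5774 0.0081 0.187 ]
(262, 214) [ 0.5417 -0.043   0.13  ] [ 0.5635 -0.0638  0.187 ]
(265, 265) [ 0.6679 -0.1563  0.13  ] [ 0.683 -0.171  0.187]
[(array([319.4, 281.1]), np.int32(10318)), (array([493.1, 328.6]), np.int32(332))]
scene top rect ((0.8026117086410522, 0.5492931008338928), (0.33078739047050476, 2.121180772781372), 0.04359941557049751)
side green [231.4 168.8] 44 [ 0.695 -0.065  0.192] z.187 [ 0.6956 -0.0682  0.187 ] z.084 [ 0.7409 -0.2068  0.084 ]
side green [258.2 202.9] 104 [ 0.623 -0.05   0.084] z.187 [0.5927 0.0703 0.187 ] z.084 [ 0.6214 -0.046   0.084 ]
side red [237.7 159. ] 43 [ 0.689 -0.113  0.191] z.187 [ 0.6885 -0.1181  0.187 ] z.084 [ 0.7326 -0.2647  0.084 ]
side dark [277.5 198.1] 387 [ 0.566 -0.058  0.098] z.13 [ 0.5581 -0.0199  0.13  ]
[(array([ 94.4, 128.8]), np.int32(894)), (array([193.6, 174.8]), np.int32(6039)), (array([129.2, 396.4]), np.int32(265))]
side top rect ((0.6315896511077881, -0.7192250490188599), (0.8441285490989685, 2.5925564765930176), 6.517995357513428)
```

View pics/crop_scene.png

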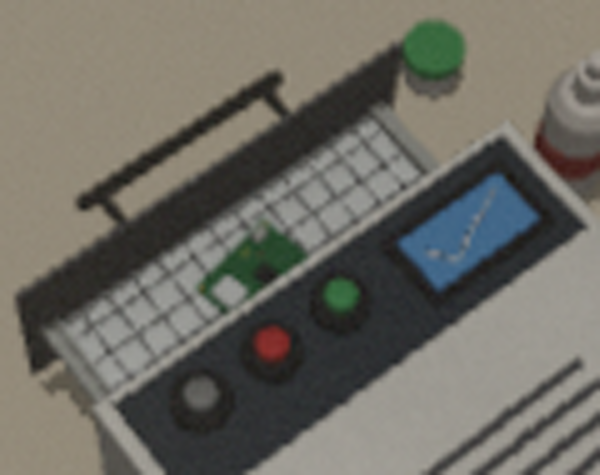

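The crop shows the bar's ends at crop (82,202) and (278,78). The board is at (250,265), and the green, red and grey keys are at (340,297), (272,345) and (200,393). Next I approach above and in front of the handle, fingers shutting on the way.

Emit:
arm_command(
  commands=[
    {"dx": -47.7, "dy": -41, "dz": 0, "turn": -0.18, "grip": -1},
    {"dx": -47.7, "dy": -41, "dz": 0, "turn": -0.18, "grip": -1},
    {"dx": -47.7, "dy": -41, "dz": 0, "turn": -0.18, "grip": -1},
    {"dx": -47.7, "dy": -41, "dz": 0, "turn": -0.18, "grip": -1},
    {"dx": -47.7, "dy": -41, "dz": 0, "turn": -0.18, "grip": -1},
  ],
)

```text
time: 0.7
tcp_pos: [0.3111, 0.2983, 0.2187]
orientation: [180.0, 0.0, 170.0]
wrist_force: [1.3, 0.6, 0.2]
grip_width: 0.617
finger_force: 0.0
```

```bash
cat >> h.py <<'E'
def toolshift(target,yaw=None):
    o=bot.get_obs();M=R.from_euler('xyz',o['orientation'],degrees=True).as_matrix()
    print('t',o['time'],'tcp',o['tcp_pos'].round(4),'rpy',o['orientation'].round(2),'F',o['wrist_force'].round(2),'-> cm',(100*M.T@(np.array(target)-o['tcp_pos'])).round(2), 'turn',None if yaw is None else -np.deg2rad((yaw-o['orientation'][2]+180)%360-180).round(3))
E
python3 - <<'E'
from h import *
toolshift((.496,-.035,.218),170)
c=cap('scene');P=cloud(c)
m=((abs(P[...,2]-.170)<.006)&(P[...,0]>.3)).astype(np.uint8)
n,l,s,ce=cv2.connectedComponentsWithStats(m);i=1+np.argmax(s[1:,4]);x=P[l==i][:,:2].astype(np.float32)
print(cv2.minAreaRect(x))
a,b=ray(c,241.4,225.4,.1305),ray(c,280.6,200.6,.1305);print(a,b,np.linalg.norm(a-b),(a+b)/2,np.degrees(np.arctan2(*(b-a)[:2])))
E
```

```text
t 0.7 tcp [0.3111 0.2983 0.2187] rpy [1.7999e+02 2.0000e-02 1.7003e+02] F [1.32 0.55 0.22] -> cm [-23.98 -29.63   0.07] turn 0.001
((0.8023075461387634, -0.07988236844539642), (0.3117944300174713, 0.29107895493507385), 81.41209411621094)
[ 0.52479309 -0.11630101  0.1305    ] [0.54981647 0.03325256 0.1305    ] 0.1516325894317039 [ 0.53730478 -0.04152422  0.1305    ] 9.49876826365005
```

Emit:
arm_command(
  commands=[
    {"dx": -24, "dy": -29.6, "dz": 0, "turn": -0.02, "grip": -1},
    {"dx": -24, "dy": -29.6, "dz": 0, "turn": -0.02, "grip": -1},
    {"dx": -24, "dy": -29.6, "dz": 0, "turn": -0.02, "grip": -1},
    {"dx": -24, "dy": -29.6, "dz": 0, "turn": -0.02, "grip": -1},
    {"dx": -24, "dy": -29.6, "dz": 0, "turn": -0.02, "grip": -1},
  ],
)

```text
time: 1.25
tcp_pos: [0.4326, 0.0797, 0.2188]
orientation: [180.0, 0.0, 171.1]
wrist_force: [0.2, 0.9, 0.5]
grip_width: 0.147
finger_force: 0.0
```

Emit:
arm_command(
  commands=[
    {"dx": -9, "dy": -11.5, "dz": 0, "turn": 0, "grip": -1},
    {"dx": -9, "dy": -11.5, "dz": 0, "turn": 0, "grip": -1},
    {"dx": -9, "dy": -11.5, "dz": 0, "turn": 0, "grip": -1},
    {"dx": -9, "dy": -11.5, "dz": 0, "turn": 0, "grip": -1},
  ],
)

```text
time: 1.65
tcp_pos: [0.5057, -0.051, 0.2181]
orientation: [-179.9, 0.1, 170.8]
wrist_force: [-0.7, 0.4, -0.2]
grip_width: 0.007
finger_force: 0.0
```

```bash
python3 - <<'E'
from h import *
toolshift((.4925,-.035,.115),171.2)
c=cap('wrist','w1.png');print(c['camera_matrix'].tolist(),c['origin'],c['orientation'])
E
```

```text
t 1.65 tcp [ 0.5057 -0.051   0.2181] rpy [-1.7990e+02  6.0000e-02  1.7084e+02] F [-0.74  0.35 -0.21] -> cm [ 1.57  1.39 10.31] turn -0.006
[[311.5250454574709, 0.0, 280.8534569820353], [0.0, 311.5250454574709, 215.20250187451148], [0.0, 0.0, 1.0]] [ 0.44105977 -0.04013045  0.38382292] [-13.86506243   0.09735195  80.89529237]
```

View pics/w1.png

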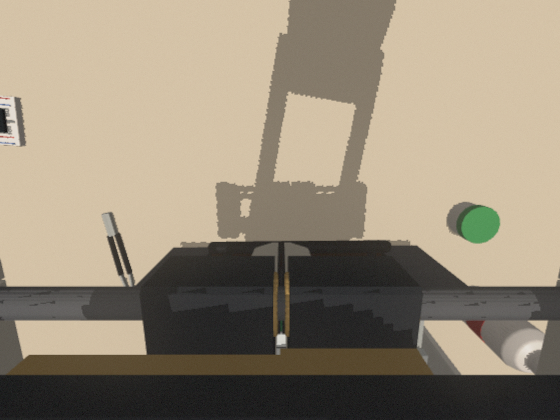

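The wrist view shows the bar at row 245, columns 208–391, and the shut fingers at column 281. The bar's middle is therefore about 14 mm to the left, which agrees with the scene estimate. Now I back off and go down.

Emit:
arm_command(
  commands=[
    {"dx": 1.6, "dy": 1.4, "dz": 0, "turn": -0.006, "grip": -1},
    {"dx": 1.6, "dy": 1.4, "dz": 3, "turn": -0.006, "grip": -1},
    {"dx": 1.6, "dy": 1.4, "dz": 7, "turn": -0.006, "grip": -1},
    {"dx": 1.6, "dy": 1.4, "dz": 10.3, "turn": -0.006, "grip": -1},
    {"dx": 1.6, "dy": 1.4, "dz": 10.3, "turn": -0.006, "grip": -1},
  ],
)

```text
time: 2.2
tcp_pos: [0.4854, -0.0273, 0.1119]
orientation: [179.9, -0.5, 171.6]
wrist_force: [0.1, -0.2, 0.2]
grip_width: 0.005
finger_force: 0.0
```

Emit:
arm_command(
  commands=[
    {"dx": -0.5, "dy": 0, "dz": 0, "turn": 0, "grip": -1},
    {"dx": -1.0, "dy": 0, "dz": 0, "turn": 0, "grip": -1},
    {"dx": -1.5, "dy": 0, "dz": 0, "turn": 0, "grip": -1},
    {"dx": -2.0, "dy": 0, "dz": 0, "turn": 0, "grip": -1},
    {"dx": -2.4, "dy": 0, "dz": 0, "turn": 0, "grip": -1},
  ],
)

```text
time: 2.7
tcp_pos: [0.5144, -0.0337, 0.1165]
orientation: [-180.0, 0.1, 171.5]
wrist_force: [0.4, 0.5, -0.8]
grip_width: 0.005
finger_force: 0.0
```

Emit:
arm_command(
  commands=[
    {"dx": -0.2, "grip": -1},
    {"dx": -0.4, "grip": -1},
    {"dx": -0.6, "grip": -1},
    {"dx": -0.8, "grip": -1},
    {"dx": -1.0, "grip": -1},
  ],
)

```text
schema error: expected keys dx, dy, dz, turn, grip
```

Emit:
arm_command(
  commands=[
    {"dx": -0.2, "grip": -1},
    {"dx": -0.4, "grip": -1},
    {"dx": -0.6, "grip": -1},
    {"dx": -0.8, "grip": -1},
    {"dx": -1.0, "grip": -1},
  ],
)

```text
schema error: expected keys dx, dy, dz, turn, grip
```

Emit:
arm_command(
  commands=[
    {"dx": -0.2, "dy": 0, "dz": 0, "turn": 0, "grip": -1},
    {"dx": -0.4, "dy": 0, "dz": 0, "turn": 0, "grip": -1},
    {"dx": -0.6, "dy": 0, "dz": 0, "turn": 0, "grip": -1},
    {"dx": -0.8, "dy": 0, "dz": 0, "turn": 0, "grip": -1},
    {"dx": -1.0, "dy": 0, "dz": 0, "turn": 0, "grip": -1},
  ],
)

```text
time: 3.2
tcp_pos: [0.5226, -0.0348, 0.1156]
orientation: [-180.0, -0.1, 171.5]
wrist_force: [-1.5, 0.6, 1.2]
grip_width: 0.003
finger_force: 1.1
```

Emit:
arm_command(
  commands=[
    {"dx": -0.2, "dy": 0, "dz": 0, "turn": 0, "grip": -1},
    {"dx": -0.4, "dy": 0, "dz": 0, "turn": 0, "grip": -1},
    {"dx": -0.6, "dy": 0, "dz": 0, "turn": 0, "grip": -1},
    {"dx": -0.8, "dy": 0, "dz": 0, "turn": 0, "grip": -1},
    {"dx": -1.0, "dy": 0, "dz": 0, "turn": 0, "grip": -1},
  ],
)

```text
time: 3.7
tcp_pos: [0.5331, -0.0364, 0.1156]
orientation: [-180.0, -0.0, 171.5]
wrist_force: [-1.8, -0.0, 1.1]
grip_width: 0.007
finger_force: 1.1
```

Emit:
arm_command(
  commands=[
    {"dx": -0.25, "dy": 0, "dz": 0, "turn": 0, "grip": -1},
    {"dx": -0.5, "dy": 0, "dz": 0, "turn": 0, "grip": -1},
    {"dx": -0.8, "dy": 0, "dz": 0, "turn": 0, "grip": -1},
    {"dx": -1.1, "dy": 0, "dz": 0, "turn": 0, "grip": -1},
    {"dx": -1.4, "dy": 0, "dz": 0, "turn": 0, "grip": -1},
  ],
)

```text
time: 4.2
tcp_pos: [0.5471, -0.0385, 0.1156]
orientation: [-180.0, -0.0, 171.5]
wrist_force: [-1.9, -0.6, 0.0]
grip_width: 0.004
finger_force: 1.1
```

Emit:
arm_command(
  commands=[
    {"dx": -0.3, "dy": 0, "dz": 0, "turn": 0, "grip": -1},
    {"dx": -0.6, "dy": 0, "dz": 0, "turn": 0, "grip": -1},
    {"dx": -0.9, "dy": 0, "dz": 0, "turn": 0, "grip": -1},
    {"dx": -1.2, "dy": 0, "dz": 0, "turn": 0, "grip": -1},
    {"dx": -1.5, "dy": 0, "dz": 0, "turn": 0, "grip": -1},
  ],
)

```text
time: 4.7
tcp_pos: [0.562, -0.0407, 0.1156]
orientation: [180.0, -0.0, 171.5]
wrist_force: [-2.4, -0.8, -1.2]
grip_width: 0.006
finger_force: 1.1
```

Emit:
arm_command(
  commands=[
    {"dx": -0.3, "dy": 0, "dz": 0, "turn": 0, "grip": -1},
    {"dx": -0.6, "dy": 0, "dz": 0, "turn": 0, "grip": -1},
    {"dx": -0.9, "dy": 0, "dz": 0, "turn": 0, "grip": -1},
    {"dx": -1.2, "dy": 0, "dz": 0, "turn": 0, "grip": -1},
    {"dx": -1.4, "dy": 0, "dz": 0, "turn": 0, "grip": -1},
  ],
)

```text
time: 5.2
tcp_pos: [0.5759, -0.0428, 0.1157]
orientation: [-180.0, 0.0, 171.5]
wrist_force: [-2.2, -0.6, -1.0]
grip_width: 0.003
finger_force: 1.1
```

Emit:
arm_command(
  commands=[
    {"dx": -0.2, "dy": 0, "dz": 0, "turn": 0, "grip": -1},
    {"dx": -0.4, "dy": 0, "dz": 0, "turn": 0, "grip": -1},
    {"dx": -0.6, "dy": 0, "dz": 0, "turn": 0, "grip": -1},
    {"dx": -0.8, "dy": 0, "dz": 0, "turn": 0, "grip": -1},
    {"dx": -1.0, "dy": 0, "dz": 0, "turn": 0, "grip": -1},
  ],
)

```text
time: 5.7
tcp_pos: [0.5856, -0.0443, 0.1157]
orientation: [-180.0, -0.0, 171.5]
wrist_force: [-1.9, -1.4, -1.8]
grip_width: 0.007
finger_force: 1.1
```

Emit:
arm_command(
  commands=[
    {"dx": -0.2, "dy": 0, "dz": 0, "turn": 0, "grip": -1},
    {"dx": -0.4, "dy": 0, "dz": 0, "turn": 0, "grip": -1},
    {"dx": -0.6, "dy": 0, "dz": 0, "turn": 0, "grip": -1},
    {"dx": -0.8, "dy": 0, "dz": 0, "turn": 0, "grip": -1},
    {"dx": -1.0, "dy": 0, "dz": 0, "turn": 0, "grip": -1},
  ],
)

```text
time: 6.2
tcp_pos: [0.5956, -0.0457, 0.1157]
orientation: [-180.0, -0.0, 171.5]
wrist_force: [-2.6, -1.2, -1.4]
grip_width: 0.006
finger_force: 1.1
```

Emit:
arm_command(
  commands=[
    {"dx": -0.15, "dy": 0, "dz": 0, "turn": 0, "grip": -1},
    {"dx": -0.3, "dy": 0, "dz": 0, "turn": 0, "grip": -1},
    {"dx": -0.4, "dy": 0, "dz": 0, "turn": 0, "grip": -1},
    {"dx": -0.5, "dy": 0, "dz": 0, "turn": 0, "grip": -1},
    {"dx": -0.6, "dy": 0, "dz": 0, "turn": 0, "grip": -1},
  ],
)

```text
time: 6.7
tcp_pos: [0.6014, -0.0465, 0.1157]
orientation: [180.0, 0.0, 171.5]
wrist_force: [-1.6, -0.9, -1.1]
grip_width: 0.003
finger_force: 1.0
```

Emit:
arm_command(
  commands=[
    {"dx": -0.1, "dy": 0, "dz": 0, "turn": 0, "grip": -1},
    {"dx": -0.2, "dy": 0, "dz": 0, "turn": 0, "grip": -1},
    {"dx": -0.3, "dy": 0, "dz": 0, "turn": 0, "grip": -1},
    {"dx": -0.4, "dy": 0, "dz": 0, "turn": 0, "grip": -1},
    {"dx": -0.5, "dy": 0, "dz": 0, "turn": 0, "grip": -1},
  ],
)

```text
time: 7.2
tcp_pos: [0.6064, -0.0473, 0.1157]
orientation: [180.0, 0.0, 171.5]
wrist_force: [-2.3, -1.0, -2.2]
grip_width: 0.003
finger_force: 1.0
```

Emit:
arm_command(
  commands=[
    {"dx": -0.1, "dy": 0, "dz": 0, "turn": 0, "grip": -1},
    {"dx": -0.2, "dy": 0, "dz": 0, "turn": 0, "grip": -1},
    {"dx": -0.3, "dy": 0, "dz": 0, "turn": 0, "grip": -1},
    {"dx": -0.4, "dy": 0, "dz": 0, "turn": 0, "grip": -1},
    {"dx": -0.5, "dy": 0, "dz": 0, "turn": 0, "grip": -1},
  ],
)

```text
time: 7.7
tcp_pos: [0.608, -0.0476, 0.1157]
orientation: [-180.0, -0.4, 171.5]
wrist_force: [-14.7, 0.8, 8.5]
grip_width: 0.009
finger_force: 7.2
```

Emit:
arm_command(
  commands=[
    {"dx": -0.1, "dy": 0, "dz": 0, "turn": 0, "grip": -1},
    {"dx": -0.2, "dy": 0, "dz": 0, "turn": 0, "grip": -1},
    {"dx": -0.3, "dy": 0, "dz": 0, "turn": 0, "grip": -1},
  ],
)

```text
time: 8.0
tcp_pos: [0.6081, -0.0476, 0.1157]
orientation: [-180.0, -0.7, 171.5]
wrist_force: [-22.9, 0.8, 15.1]
grip_width: 0.005
finger_force: 11.6
```

The push has met a hard stop. I back off slowly, rise and check.

Emit:
arm_command(
  commands=[
    {"dx": 0.5, "dy": 0, "dz": 0, "turn": 0, "grip": -1},
    {"dx": 1.5, "dy": 0, "dz": 0, "turn": 0, "grip": -1},
    {"dx": 4, "dy": 0, "dz": 0, "turn": 0, "grip": -1},
    {"dx": 6, "dy": 0, "dz": 0, "turn": 0, "grip": -1},
    {"dx": 6, "dy": 0, "dz": 0, "turn": 0, "grip": -1},
  ],
)

```text
time: 8.5
tcp_pos: [0.5533, -0.0389, 0.116]
orientation: [180.0, 0.0, 171.5]
wrist_force: [0.0, -0.6, -0.4]
grip_width: 0.005
finger_force: 0.0
```

Emit:
arm_command(
  commands=[
    {"dx": 0, "dy": 0, "dz": -4, "turn": 0, "grip": -1},
    {"dx": 0, "dy": 0, "dz": -8, "turn": 0, "grip": -1},
    {"dx": 0, "dy": 0, "dz": -12, "turn": 0, "grip": -1},
    {"dx": 0, "dy": 0, "dz": -14, "turn": 0, "grip": -1},
    {"dx": 0, "dy": 0, "dz": -14, "turn": 0, "grip": -1},
  ],
)

```text
time: 9.0
tcp_pos: [0.558, -0.0403, 0.26]
orientation: [-180.0, 0.6, 171.5]
wrist_force: [0.7, 0.3, -0.5]
grip_width: 0.006
finger_force: 0.0
```

```bash
python3 - <<'E'
from h import *
toolshift((.695,-.0685,.215),171.4)
for n,win in(('scene',(225,345,185,280)),('side',(170,310,140,250))):
    c=cap(n);hsv=cv2.cvtColor(c['image'],cv2.COLOR_RGB2HSV);H,S,V=[hsv[...,i].astype(int) for i in range(3)]
    W=np.zeros(H.shape,bool);W[win[2]:win[3],win[0]:win[1]]=1
    for ce,a in blobs((abs(H-65)<20)&(S>110)&(V>40)&W): print(n,ce,a,ray(c,*ce,.187).round(4))
    im=cv2.resize(cv2.cvtColor(c['image'],cv2.COLOR_RGB2BGR)[win[2]:win[3],win[0]:win[1]],None,fx=5,fy=5,interpolation=2);cv2.imwrite('pics/crop2_%s.png'%n,im)
E
```

```text
t 9.0 tcp [ 0.558  -0.0403  0.26  ] rpy [-179.95    0.57  171.48] F [ 0.74  0.25 -0.5 ] -> cm [-13.92  -0.76   4.64] turn 0.001
scene [311.2 194.2] 79 [0.6223 0.0914 0.187 ]
scene [292.7 243.4] 27 [ 0.6935 -0.0691  0.187 ]
side [231.5 168.7] 47 [ 0.6954 -0.0687  0.187 ]
```

View pics/crop2_side.png

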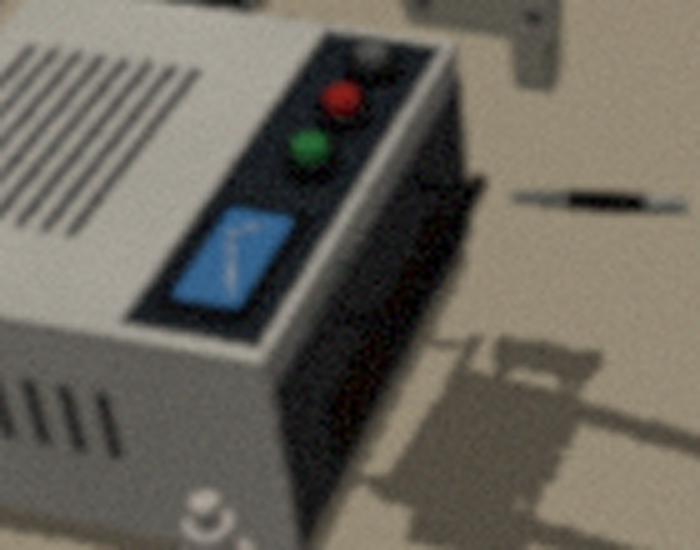

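View pics/crop2_scene.png

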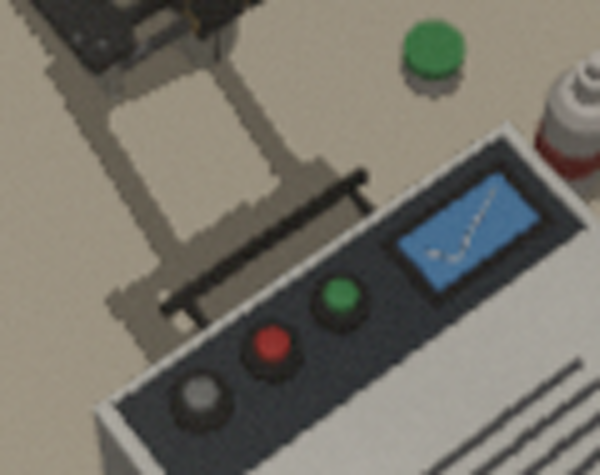

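The drawer is flush with the case: the bar runs from scene crop (162,305) to (365,178), and no gap is visible in the side crop. The green key is still at crop (340,297). Next I move over the key.

Emit:
arm_command(
  commands=[
    {"dx": -4, "dy": -0.7, "dz": 0, "turn": 0, "grip": -1},
    {"dx": -8, "dy": -0.7, "dz": 0, "turn": 0, "grip": -1},
    {"dx": -12, "dy": -0.7, "dz": 0, "turn": 0, "grip": -1},
    {"dx": -13.9, "dy": -0.7, "dz": 0, "turn": 0, "grip": -1},
    {"dx": -13.9, "dy": -0.7, "dz": 0, "turn": 0, "grip": -1},
  ],
)

```text
time: 9.6
tcp_pos: [0.6925, -0.0675, 0.2513]
orientation: [180.0, -0.3, 171.5]
wrist_force: [0.4, -0.6, -0.7]
grip_width: 0.005
finger_force: 0.0
```

Emit:
arm_command(
  commands=[
    {"dx": 0, "dy": 0, "dz": 2, "turn": 0, "grip": -1},
    {"dx": 0, "dy": 0, "dz": 4, "turn": 0, "grip": -1},
    {"dx": 0, "dy": 0, "dz": 4.5, "turn": 0, "grip": -1},
    {"dx": 0, "dy": 0, "dz": 4.5, "turn": 0, "grip": -1},
    {"dx": 0, "dy": 0, "dz": 4.5, "turn": 0, "grip": -1},
  ],
)

```text
time: 10.1
tcp_pos: [0.6912, -0.0671, 0.2114]
orientation: [-180.0, 0.0, 171.5]
wrist_force: [0.3, 0.2, -1.0]
grip_width: 0.004
finger_force: 0.0
```

```bash
python3 - <<'E'
from h import *
toolshift((.6945,-.069,.192),171.4)
c=cap('side');cv2.imwrite('pics/s3.png',cv2.resize(cv2.cvtColor(c['image'],cv2.COLOR_RGB2BGR)[110:220,170:310],None,fx=5,fy=5,interpolation=2))
E
```

```text
t 10.1 tcp [ 0.6912 -0.0671  0.2114] rpy [-1.7999e+02  4.0000e-02  1.7148e+02] F [ 0.33  0.22 -0.98] -> cm [-0.36 -0.14  1.94] turn 0.001
```

View pics/s3.png

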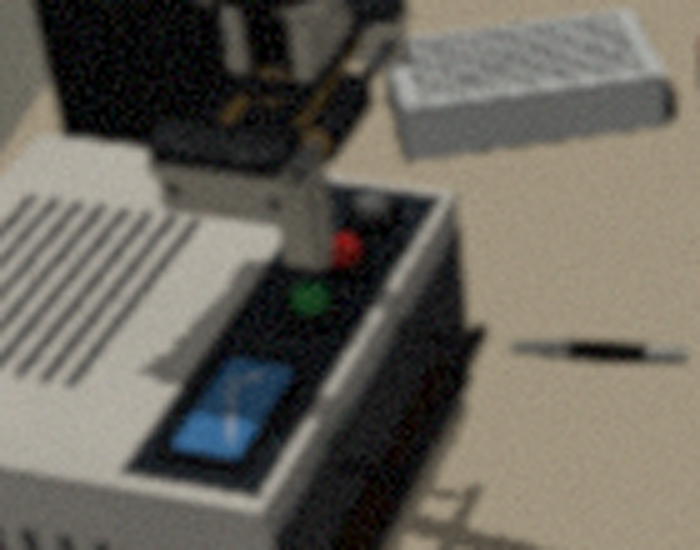

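The fingertips, at crop (307,265), hover just over the green key at (309,298). The red key at (345,250) is clear. Now I correct by 4 mm and press.

Emit:
arm_command(
  commands=[
    {"dx": -0.3, "dy": -0.1, "dz": 0.5, "turn": 0, "grip": -1},
    {"dx": -0.3, "dy": -0.1, "dz": 1.2, "turn": 0, "grip": -1},
    {"dx": -0.3, "dy": -0.1, "dz": 1.7, "turn": 0, "grip": -1},
    {"dx": -0.3, "dy": -0.1, "dz": 2.1, "turn": 0, "grip": -1},
    {"dx": -0.3, "dy": -0.1, "dz": 2.3, "turn": 0, "grip": -1},
  ],
)

```text
time: 10.65
tcp_pos: [0.6939, -0.0686, 0.1875]
orientation: [-180.0, -0.0, 171.5]
wrist_force: [-2.2, -0.4, 4.8]
grip_width: 0.008
finger_force: 2.0
```

Emit:
arm_command(
  commands=[
    {"dx": 0, "dy": 0, "dz": 0.2, "turn": 0, "grip": -1},
    {"dx": 0, "dy": 0, "dz": 0.4, "turn": 0, "grip": -1},
    {"dx": 0, "dy": 0, "dz": 0.5, "turn": 0, "grip": -1},
    {"dx": 0, "dy": 0, "dz": 0.5, "turn": 0, "grip": -1},
  ],
)

```text
time: 11.05
tcp_pos: [0.694, -0.0686, 0.1861]
orientation: [-180.0, 0.1, 171.5]
wrist_force: [-6.8, 0.4, 15.7]
grip_width: 0.006
finger_force: 7.6
```

```bash
python3 - <<'E'
from h import *
toolshift((.6945,-.069,.182),171.4)
a=[]
for n,w in(('side',(190,270,130,200)),('scene',(245,325,210,280))):
    c=cap(n);a.append(cv2.resize(cv2.cvtColor(c['image'],cv2.COLOR_RGB2BGR)[w[2]:w[2]+70,w[0]:w[0]+66],None,fx=6,fy=6,interpolation=2))
cv2.imwrite('pics/p4.png',np.hstack(a))
E
```

```text
t 11.05 tcp [ 0.694  -0.0686  0.1861] rpy [-1.7996e+02  1.3000e-01  1.7149e+02] F [-6.77  0.39 15.74] -> cm [-0.06 -0.03  0.41] turn 0.002
```

View pics/p4.png

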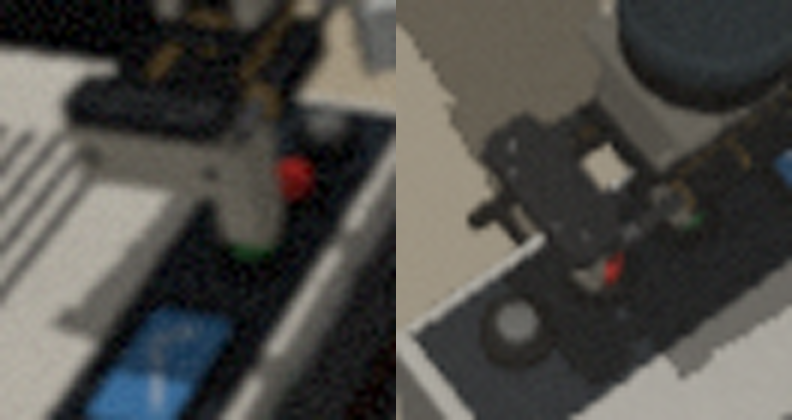

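The side view, left half, shows the tips on the green cap with the red key clear beside them. I press a little more to see whether it is bottomed, then release in steps and watch the force.

Emit:
arm_command(
  commands=[
    {"dx": 0, "dy": 0, "dz": 0.1, "turn": 0, "grip": -1},
    {"dx": 0, "dy": 0, "dz": 0.2, "turn": 0, "grip": -1},
    {"dx": 0, "dy": 0, "dz": 0.2, "turn": 0, "grip": -1},
  ],
)

```text
time: 11.45
tcp_pos: [0.6941, -0.0686, 0.186]
orientation: [-179.9, 0.2, 171.5]
wrist_force: [-9.6, 1.6, 21.7]
grip_width: 0.006
finger_force: 11.2
```

Emit:
arm_command(
  commands=[
    {"dx": 0, "dy": 0, "dz": -0.5, "turn": 0, "grip": -1},
    {"dx": 0, "dy": 0, "dz": -0.5, "turn": 0, "grip": -1},
  ],
)

```text
time: 11.65
tcp_pos: [0.6942, -0.0686, 0.1876]
orientation: [-180.0, 0.1, 171.5]
wrist_force: [-1.9, 0.4, 4.0]
grip_width: 0.006
finger_force: 2.0
```

Emit:
arm_command(
  commands=[
    {"dx": 0, "dy": 0, "dz": -0.2, "turn": 0, "grip": -1},
    {"dx": 0, "dy": 0, "dz": -0.2, "turn": 0, "grip": -1},
  ],
)

```text
time: 11.85
tcp_pos: [0.6942, -0.0686, 0.1879]
orientation: [-180.0, 0.0, 171.5]
wrist_force: [-0.2, -0.0, 4.2]
grip_width: 0.004
finger_force: 1.8
```

Emit:
arm_command(
  commands=[
    {"dx": 0, "dy": 0, "dz": -0.1, "turn": 0, "grip": -1},
    {"dx": 0, "dy": 0, "dz": -0.1, "turn": 0, "grip": -1},
  ],
)

```text
time: 12.05
tcp_pos: [0.6942, -0.0686, 0.1885]
orientation: [-180.0, -0.0, 171.5]
wrist_force: [-1.0, -1.1, 3.3]
grip_width: 0.004
finger_force: 1.6
```

Emit:
arm_command(
  commands=[
    {"dx": 0, "dy": 0, "dz": -0.1, "turn": 0, "grip": -1},
    {"dx": 0, "dy": 0, "dz": -0.1, "turn": 0, "grip": -1},
  ],
)

```text
time: 12.25
tcp_pos: [0.6942, -0.0686, 0.1895]
orientation: [180.0, -0.0, 171.5]
wrist_force: [-0.5, 0.1, 2.7]
grip_width: 0.003
finger_force: 1.3
```

The key bottomed out hard at z = 0.186 with 21.7 N, and it springs back at about 0.8 N/mm as I rise. So it was pressed right down. I retreat now.

Emit:
arm_command(
  commands=[
    {"dx": 0, "dy": 0, "dz": -0.3, "turn": 0, "grip": -1},
    {"dx": 0, "dy": 0, "dz": -1, "turn": 0, "grip": -1},
    {"dx": 0, "dy": 0, "dz": -4, "turn": 0, "grip": -1},
    {"dx": 0, "dy": 0, "dz": -8, "turn": 0, "grip": -1},
    {"dx": 0, "dy": 0, "dz": -10, "turn": 0, "grip": -1},
  ],
)

```text
time: 12.75
tcp_pos: [0.6948, -0.0686, 0.2936]
orientation: [-180.0, 0.2, 171.5]
wrist_force: [-0.6, -0.3, 0.3]
grip_width: 0.006
finger_force: 0.0
```

Emit:
arm_command(
  commands=[
    {"dx": 5, "dy": 0, "dz": 0, "turn": 0, "grip": -1},
    {"dx": 10, "dy": 0, "dz": 0, "turn": 0, "grip": -1},
    {"dx": 15, "dy": 0, "dz": 0, "turn": 0, "grip": -1},
    {"dx": 15, "dy": 0, "dz": 0, "turn": 0, "grip": -1},
    {"dx": 15, "dy": 0, "dz": 0, "turn": 0, "grip": -1},
  ],
)

```text
time: 13.25
tcp_pos: [0.5451, -0.046, 0.2906]
orientation: [-180.0, 0.1, 171.5]
wrist_force: [-0.1, -0.4, 0.3]
grip_width: 0.001
finger_force: 0.0
```

```bash
python3 - <<'E'
from h import *
toolshift((.5,0,.3))
c=cap('scene');cv2.imwrite('pics/f.png',cv2.resize(cv2.cvtColor(c['image'],cv2.COLOR_RGB2BGR)[185:280,225:345],None,fx=5,fy=5,interpolation=2))
E
```

```text
t 13.25 tcp [ 0.5451 -0.046   0.2906] rpy [-1.7999e+02  8.0000e-02  1.7148e+02] F [-0.1  -0.41  0.28] -> cm [ 5.14  3.88 -0.94] turn None
```

View pics/f.png

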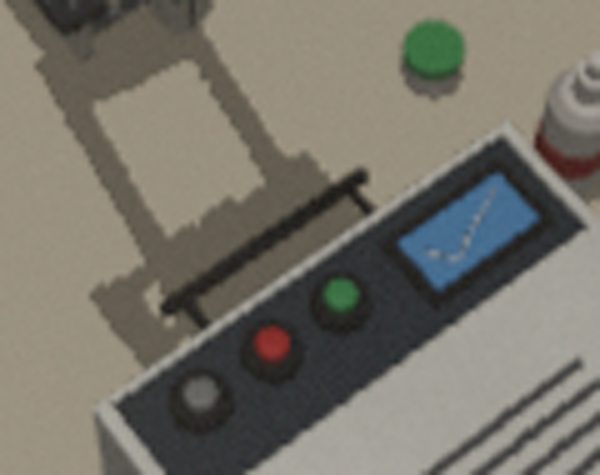

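The last view shows the bar still at (162,305)–(365,178), so the drawer is shut. All the keys are up, and the jar and bottle have not moved.

```bash
python3 -c "
from station import ticket
print(ticket.close_job())"
```

```text
the job is handed in; nothing more can be done
None
```

The drawer is pushed gently to its hard stop and the green start key was pressed right down and released; no other key was touched, nothing in view moved, and the job is handed in (the board was out of sight once the drawer shut, so its final position was not checked).

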